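# Line up the quarter-turn fastener and hold the instrument's access panel home

### The job

Press the sprung nozzle cap of the open spray can down fully for a moment and let it spring back, so the connector bay gets a puff of contact cleaner. Then turn the winged quarter-turn fastener on the instrument's access panel clockwise until its slot lines up with the two index lines, and only then press the panel fully home against its frame. Finish while still holding the panel pressed home, slot in line, with the other things on the bench and on the instrument left where they are.

Things in the scene. Friction and masses are not known exactly. Their poses are not given: they have to be found in the camera images.
- chassis: The bench instrument: an ivory box 180 (x) by 260 (y) by 70 mm high, fixed on the table. Origin at the centre of its underside on the table; x is its depth (away from the robot at zero yaw), y its width, z up. Its flat top is the frame the panel closes against, at 70 mm. The can stands 130 to 145 mm to its +x side, at 60 to 90 mm to either y side.
- panel (a joint): How far the aluminium access panel has been pressed down, in m: 0 = standing 6 mm off the frame on its sprung gasket, 0.006 = fully home on the frame. It slides straight down without tilting wherever it is pushed, starts to move at about 3 N and takes about 9 N to be home; it springs up again when let go.
- panel_top (a point): Centre of the panel's top face (81 mm above the table while the panel stands off, 75 mm when home). The panel is 130 (x) by 150 (y) by 5 mm thick; axes as the instrument's. The fastener's axis is 30 mm from here towards -y; the half towards +y is bare and flat.
- fastener (a joint): Angle of the quarter-turn fastener in rad, growing clockwise seen from above. 0 = slot along the panel's x axis; 1.571 = slot along the panel's y axis, in line with the two index lines. No stop or click there (travel 0 to 2.3); light friction of 0.05 N m, stays where it is left. It starts between 0.15 and 0.9.
- fastener_head (a point): Centre of the top of the fastener's steel wing, on its axis, 30 mm above the panel's top face. The wing is an upright bar 34 mm long, 13 mm thick, 26 mm tall on a 4 mm high disc of 36 mm diameter; the slot runs along the bar in its top. x = along slot and bar, z = up. The two index lines are black, 4 mm wide and 18 mm long, their middles on the panel 31 mm to either side of the axis along the panel's y.
- nozzle (a joint): How far the spray can's nozzle cap is pressed, in m: 0 = up, 0.005 = fully down. Sprung: moves at about 1.4 N, about 5 N at the bottom.
- nozzle_top (a point): Centre of the flat top of the white nozzle cap (26 mm diameter, 20 mm tall, a thin spout towards the instrument), 154 mm above the table while up. The can, 52 mm in diameter, is fixed upright in a 68 mm round foot.
- capped_can: A bystander: a like can, fixed, closed by a wide white cover 51 mm in diameter with no nozzle, 154 mm tall in all. Origin at the centre of its underside. The two cans stand side by side beyond the instrument, either way round.
- pot: Bystander: small grey screw pot, 31 mm diameter, 30 mm tall, loose on the table between the cans; origin at the centre of its underside.
- adapter: Bystander: brass adapter 22 mm diameter, 30 mm tall, loose on the instrument's top beside the panel; origin at the centre of its underside.
- wrench: Bystander: steel wrench 110 mm long, lying along its x loose on the instrument's top beside the panel; origin under its middle.
- mug: Bystander: white mug, 80 mm diameter, 90 mm tall, at the right of the table; origin at the centre of its underside.
- tape: Bystander: black tape roll, 90 mm diameter, 20 mm tall, lying flat at the left; origin at the centre of its underside.
- meter: Bystander: black hand-held meter 160 by 78 by 34 mm, lying at the right; origin at the centre of its underside.
- screwdriver: Bystander: screwdriver 190 mm long, lying at the left; origin under its middle.
There are look-alikes about, which are no part of the job. Leave any blue or purple look-alike of the part that bears nozzle alone.

How it is judged:
On the way, in this order (a step that is already met when the one before it is completed fails the run):
1. the nozzle cap is pressed down (3.5 mm or more of its 5 mm) (value of joint nozzle above 0.0035 m), for 0.1 s.
2. the nozzle cap has sprung back up (value of joint nozzle below 0.0015 m), for 0.1 s.
3. the fastener's slot is in line with the index lines (within 0.15 rad) while the panel still stands off the frame (value of joint fastener between 1.421 and 1.721 rad and value of joint panel below 0.004 m), for 0.2 s.
At the end, for the whole second after the job is handed in: The robot is pressing on the panel (or its fastener) with more than 5 N, the panel is home (4.5 mm or more of its 6 mm), the slot is within 0.15 rad of the index lines, and the nozzle cap is up, all through the last second (value of joint panel above 0.0045 m and contact force between any of the fingers, the arm and panel above 5 N and value of joint fastener between 1.421 and 1.721 rad and value of joint nozzle below 0.0015 m); the arm keeps its last pose, push and grip.
It fails at once if the panel is pushed home (past 4.5 mm) while the slot is out of line (value of joint panel above 0.0045 m and not (value of joint fastener between 1.421 and 1.721 rad)).
It fails at once if a bystander is moved by more than 30 mm (distance of any of pot, adapter, wrench, mug, tape, meter, screwdriver from where it was at the start of the episode above 0.03 m).
It also fails if it takes over 48 s, if anything falls off the work surface, if the arm or the gripper's body presses on something with over 40 N, if the wrist force passes 120 N, or if a joint passes its speed limit or range.

### The arm

A 6-joint arm with a two-finger parallel gripper is mounted at the origin on the work surface. World frame = base frame: x ahead of the robot, y to its left, z up, the work surface at z = 0. Lengths are in m, angles in rad, forces in N, time in s.
With the tool pointing down it reaches from about 0.3 to 0.775 m from the base axis. Payload 14.6 kg.
Tool frame: the origin (TCP) lies midway between the tips of the shut fingers; the grasp point (between the pads) lies 19 mm behind it; z points along the fingers, y is the line along which they close (so a half turn about z gives the same grasp; the last joint's range is limited). The gripper opens to 94 mm and grips with 3 to 60 N. Pads are 16 mm wide; open, the fingers measure 119 mm over their backs; the gripper's body (75 mm by 177 mm) begins 78 mm behind the grasp point.
Start: joints at [1.049, 0.3, 1.521, -0, 1.321, -0.067], TCP at [0.242, 0.494, 0.182] pointing down, gripper open.
Joint ranges: [-3.03, 3.03], [-0.79, 2.21], [0.23, 2.52], [-1.04, 4.18], [0, 3.07], [-2.55, 2.55]. Speed limits (rad/s): [2.22, 2.22, 2.57, 3.14, 3.14, 3.14].

### API

Orientations are given as [roll, pitch, yaw] about the fixed x, y, z axes, in that order (R = Rz(yaw) Ry(pitch) Rx(roll)).
In Python, from station import * gives the robot as it stands.
- The arm moves only by the tool send_rows, never from a script. Its argument "targets" is a list of rows, each an object of numbers: "x", "y", "z": the shift along the world's x, y, z in units of 0.2 m (1.0 is 0.2 m); "spin": the turn about the world's z in units of pi/2 rad (1.0 is pi/2 rad); "claw": the finger opening in mm, from 0 to 94. A call has 1 to 20 rows; each row shifts and turns the commanded pose from where the row before left it; what a row does not reach is not made up. A row lasts 1/10 s, in which the tool goes at most 50 mm and 8.59 degrees, less where a joint would pass 70% of its speed; a pose out of reach is approached as far as the arm can. A call with a number of a shift or a turn outside -1 to 1 is refused whole. A call with a gripper value outside its range is refused whole. The fingers move at their own pace and stop on an object; "force" is the grip in N (left out, the last holds). Time passes only in rows, so rows that do not move let the fingers close. It gives the time, the measured TCP pose, the force, the opening and the grip force at its end, in the units of the state.
- get_obs(): the state, without advancing time (a new reading comes with each control period).
- camera(name): name is "scene" or "side" or "wrist"; returns the picture (384x512x3 uint8, blue, green, red); there is no depth.
- camera_model(name): a dict with "fovy" (degrees; the focal length in pixels is half the picture's height over the tangent of half this angle, whatever the lens; pixels are square), "cx", "cy" (the principal point, pixels), "dist" ([k1, k2, p1, p2, k3] as OpenCV has them; the pictures are not rectified), "T" (4x4, takes a point from camera to world coordinates). Camera axes: x right, y down, z forward; pixel columns grow to the right and rows downward; lengths in m; the calibration is good to about 2 mm. A picture is of the moment at which its call begins: read the wrist's pose just before it. camera_model takes no time and is no camera call; for the wrist camera it gives the pose at the moment of the call.
- hand_in(): hands the job in; it is judged then, once.
The state is a dict: "time_s": time; "qpos": joint angles; "joint_vel": joint speeds; "tau": joint torques, N m; "ee_pos": TCP position; "eef_rot": TCP orientation; "force": force on the tool from outside, world axes, zero at the start; "moment": the same for the moment, N m; "grip_width": finger opening in m; "grip_force": force on a finger pad.
Only numpy, scipy, OpenCV 4.12 (cv2) and the standard library are available. Lean on these libraries where they do the work, as an engineer would, in place of code of your own. Each camera call takes 0.05 s, during which the arm holds its last target. There are 200 camera calls.

## Working session

There is one attempt and no reset: what is moved stays moved. The work goes in short steps, Python scripts to look and compute and a tool call to move; the robot and the scene stay as the last step left them, time stands still between calls to the robot, and variables do not carry over. Pictures are saved under pics/ and viewed, at most 10 in all, crops included, and the job is handed in when it is done.

Besides the shell and the picture viewer there is one more tool, called after ">>>" in YAML: its name, and indented under it one key for each argument. send_rows: Moves the arm, as the interface text tells. Its arguments: {"type":"object","properties":{"targets":{"type":"array"},"force":{"type":"number"}},"required":["targets"]}

```bash
mkdir -p pics; cat > h.py <<'E'
from station import *
import numpy as np, cv2
def K(m):
    f=192/np.tan(np.radians(m["fovy"])/2)
    return np.array([[f,0,m["cx"]],[0,f,m["cy"]],[0,0,1.]])
def ray(m,uv):
    p=cv2.undistortPoints(np.array([[uv]],float),K(m),np.array(m["dist"],float))[0,0]
    T=np.array(m["T"]); return T[:3,3],T[:3,:3]@np.array([p[0],p[1],1.])
def onz(m,uv,z):
    o,d=ray(m,uv); return o+d*(z-o[2])/d[2]
def proj(m,P):
    T=np.linalg.inv(np.array(m["T"])); r=cv2.Rodrigues(T[:3,:3])[0]
    return cv2.projectPoints(np.array([P],float),r,T[:3,3],K(m),np.array(m["dist"],float))[0][0,0]
E
python3 - <<'E'
from h import *
a=camera("scene");b=camera("side");cv2.imwrite("pics/s0.png",a);cv2.imwrite("pics/d0.png",b)
for n in("scene","side","wrist"):
    m=camera_model(n);print(n,m["fovy"],np.round(m["T"],3).tolist())
print(get_obs())
E
```

```text
scene 55.92378878494761 [[-0.601, 0.661, -0.45, 1.056], [0.8, 0.493, -0.343, 0.359], [-0.004, -0.566, -0.824, 0.953], [0.0, 0.0, 0.0, 1.0]]
side 51.86270241612675 [[-0.965, -0.152, 0.212, 0.325], [-0.26, 0.514, -0.817, 1.075], [0.015, -0.844, -0.536, 0.844], [0.0, 0.0, 0.0, 1.0]]
wrist 59.375418381408586 [[0.439, 0.874, 0.209, 0.182], [0.899, -0.426, -0.104, 0.524], [-0.001, 0.234, -0.972, 0.384], [0.0, 0.0, 0.0, 1.0]]
{'time_s': 0.1, 'qpos': array([ 1.04941922e+00,  3.00410517e-01,  1.52152242e+00,  1.80583506e-06,
        1.32072605e+00, -6.65793122e-02]), 'joint_vel': array([ 0.00025661, -0.0011933 , -0.00280373,  0.00158744, -0.00164001,
       -0.00040145]), 'tau': array([ 1.90926003e-03, -5.32639432e+01, -3.53286052e+01,  7.09711318e-02,
        2.34627194e-02, -3.71747637e-05]), 'ee_pos': array([0.24146199, 0.4938625 , 0.1818444 ]), 'eef_rot': array([-3.14052880e+00, -7.26887343e-05,  2.68679437e+00]), 'force': array([ 0.82510309, -0.29280824,  0.39054936]), 'moment': array([0.02115896, 0.01938291, 0.05481262]), 'grip_force': 0.0, 'grip_width': 0.0940296614038676}
```

View pics/s0.png

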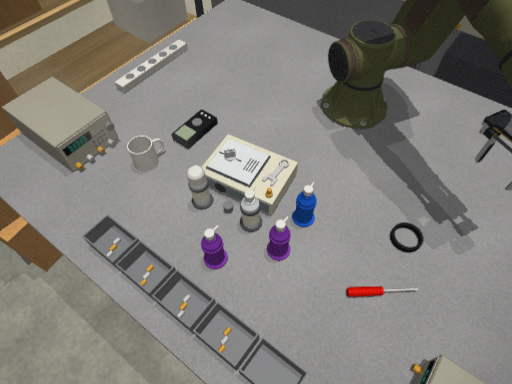

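View pics/d0.png

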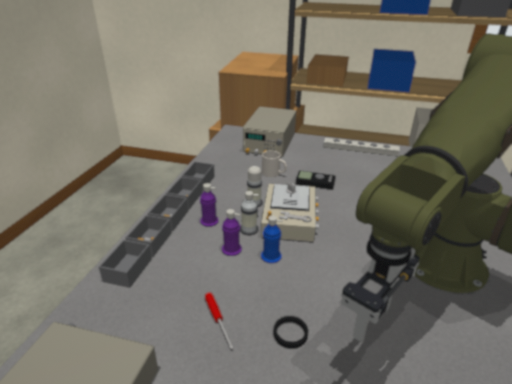

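The scene picture shows the instrument at (250,170). Beside it are a grey can at (199,185) with a wide white cover and a grey can at (250,208) with a small cap. Purple look-alikes stand at (213,248) and (279,240), and a blue one at (304,205). The grey can at (250,208) fits the description of the open spray can. I'll confirm that in a crop.

```bash
python3 - <<'E'
from h import *
a=cv2.imread("pics/s0.png")
c=cv2.resize(a[130:240,180:320],None,fx=5.4,fy=5.4,interpolation=cv2.INTER_CUBIC);cv2.imwrite("pics/c0.png",c)
m=camera_model("scene")
print("noz",onz(m,(249,193),.154),"cover",onz(m,(196,172),.154))
for p in[(236,138),(297,168)]:print(onz(m,p,.07))
E
```

```text
noz [0.64217469 0.00269422 0.154     ] cover [ 0.67473696 -0.15942475  0.154     ]
[ 0.45111905 -0.20463976  0.07      ]
[0.43564602 0.0266424  0.07      ]
```

View pics/c0.png

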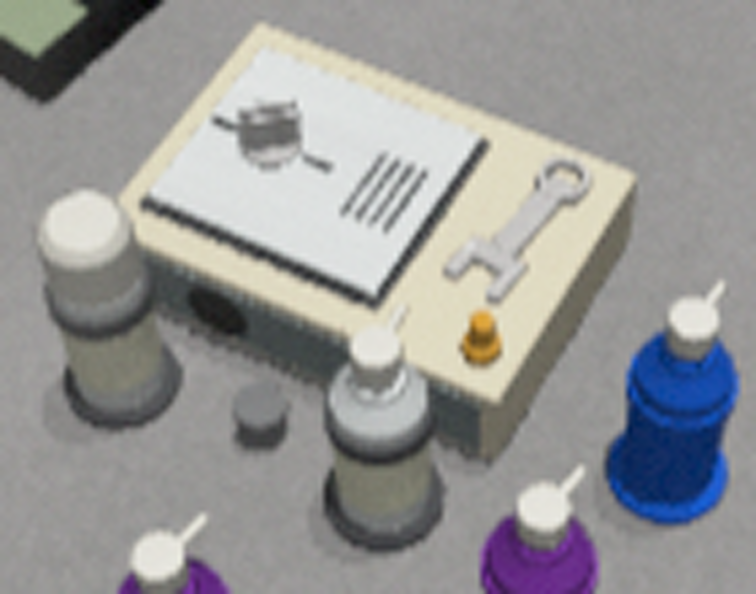

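The crop confirms it. The grey can at crop (376,347) has a small white cap with a spout, so it is the open can. The can at crop (88,225) has the wide cover and the others are purple or blue. The wing is at crop (270,110), with index lines at crop (225,122) and (318,163).

```bash
python3 - <<'E'
from h import *
m=camera_model("scene")
g=lambda x,y:(180+x/5.4-.4,130+y/5.4-.4)
print("noz",onz(m,g(376,346),.154))
C=np.array([onz(m,g(*p),.07)[:2] for p in[(262,25),(637,175),(500,400),(125,210)]]);print(C,C.mean(0))
P=np.array([onz(m,g(*p),.081)[:2] for p in[(264,46),(490,138),(375,292),(145,198)]]);print(P,P.mean(0))
for Q in(C,P):
  for i in range(4):
    d=Q[(i+1)%4]-Q[i];print(np.linalg.norm(d),np.degrees(np.arctan2(d[1],d[0])))
print("wing",onz(m,g(270,108),.111), "lines",onz(m,g(225,122),.081),onz(m,g(318,163),.081))
E
```

```text
noz [0.64352526 0.00452869 0.154     ]
[[ 0.45362852 -0.23642328]
 [ 0.41468207  0.01477301]
 [ 0.58794067  0.04206965]
 [ 0.61195014 -0.20655788]] [ 0.51705035 -0.09653463]
[[ 0.47369043 -0.21692905]
 [ 0.45071576 -0.06487748]
 [ 0.57782438 -0.0504701 ]
 [ 0.6042002  -0.19621096]] [ 0.52660769 -0.1321219 ]
0.2541975589624131 98.81319005252074
0.1753956943661735 8.953272763987197
0.2497841074736202 -84.48416285127317
0.16111386136543115 -169.31739519780442
0.153777485174512 98.5922738178454
0.12792253086061323 6.466701993411364
0.14810833999433767 -79.74178506417981
0.13214401421327907 -170.97971340442012
wing [ 0.52834827 -0.16374386  0.111     ] lines [ 0.53363835 -0.19662169  0.081     ] [ 0.52521168 -0.13334571  0.081     ]
```

>>> send_rows:
  targets:
    - {"z": 0.2,"claw": 0}
    - {"z": 0.1,"x": 0.125,"y": -0.153}
    - {"x": 0.125,"y": -0.153}
    - {"x": 0.125,"y": -0.153}
    - {"x": 0.125,"y": -0.153}
    - {"x": 0.125,"y": -0.153}
    - {"x": 0.125,"y": -0.153}
    - {"x": 0.125,"y": -0.153}
    - {"x": 0.125,"y": -0.153}
    - {"x": 0.125,"y": -0.153}
    - {"x": 0.125,"y": -0.153}
    - {"x": 0.125,"y": -0.153}
    - {"x": 0.125,"y": -0.153}
    - {"x": 0.125,"y": -0.153}
    - {"x": 0.125,"y": -0.153}
    - {"x": 0.125,"y": -0.153}
    - {"x": 0.125,"y": -0.153}
    - {"x": 0}
    - {"x": 0}
  force: 20

```text
schema error: expected keys x, y, z, spin, claw
```

```bash
python3 - <<'E'
from h import *
m=camera_model("wrist");a=camera("wrist");cv2.imwrite("pics/w1.png",a)
o=get_obs();print(o["ee_pos"],o["eef_rot"],o["qpos"],o["time_s"],o["grip_width"])
g=cv2.cvtColor(a,cv2.COLOR_BGR2HSV)
p=proj(m,[.6435,.0045,.154]);print("pred",p,"tcp",proj(m,o["ee_pos"]))
k=((g[...,2]>170)&(g[...,1]<30)).astype(np.uint8)
n,l,s,c=cv2.connectedComponentsWithStats(k)
for i in range(1,n):
  if s[i,4]>150:print(s[i],c[i],onz(m,c[i],.154))
E
```

```text
[0.24148815 0.49390563 0.18191067] [-3.14067673e+00 -8.04022529e-05  2.68679395e+00] [ 1.04940765e+00  3.00373119e-01  1.52141426e+00  1.98969088e-05
  1.32072452e+00 -6.65949398e-02] 0.15 0.09406920714358855
pred [ -1.97947333 756.71623689] tcp [256.63580753 223.59993517]
```

View pics/w1.png

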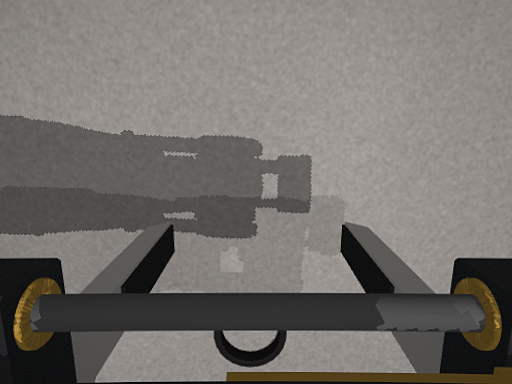

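The move was refused because every key is required in each row. The picture shows only the open fingers and their tips near (175,225) and (340,225), with the table behind them.

>>> send_rows:
  targets:
    - {"x": 0,"y": 0,"z": 0.2,"spin": 0,"claw": 0}
    - {"x": 0.125,"y": -0.153,"z": 0.1,"spin": 0,"claw": 0}
    - {"x": 0.125,"y": -0.153,"z": 0,"spin": 0,"claw": 0}
    - {"x": 0.125,"y": -0.153,"z": 0,"spin": 0,"claw": 0}
    - {"x": 0.125,"y": -0.153,"z": 0,"spin": 0,"claw": 0}
    - {"x": 0.125,"y": -0.153,"z": 0,"spin": 0,"claw": 0}
    - {"x": 0.125,"y": -0.153,"z": 0,"spin": 0,"claw": 0}
    - {"x": 0.125,"y": -0.153,"z": 0,"spin": 0,"claw": 0}
    - {"x": 0.125,"y": -0.153,"z": 0,"spin": 0,"claw": 0}
    - {"x": 0.125,"y": -0.153,"z": 0,"spin": 0,"claw": 0}
    - {"x": 0.125,"y": -0.153,"z": 0,"spin": 0,"claw": 0}
    - {"x": 0.125,"y": -0.153,"z": 0,"spin": 0,"claw": 0}
    - {"x": 0.125,"y": -0.153,"z": 0,"spin": 0,"claw": 0}
    - {"x": 0.125,"y": -0.153,"z": 0,"spin": 0,"claw": 0}
    - {"x": 0.125,"y": -0.153,"z": 0,"spin": 0,"claw": 0}
    - {"x": 0.125,"y": -0.153,"z": 0,"spin": 0,"claw": 0}
    - {"x": 0.125,"y": -0.153,"z": 0,"spin": 0,"claw": 0}
    - {"x": 0,"y": 0,"z": 0,"spin": 0,"claw": 0}
    - {"x": 0,"y": 0,"z": 0,"spin": 0,"claw": 0}
  force: 20

```text
time_s: 2.05
ee_pos: [0.6415, 0.0041, 0.2415]
eef_rot: [-3.141, -0.001, 2.686]
force: [-0.4, -0.6, -0.3]
grip_width: 0.0004
grip_force: 0.0
```

```bash
python3 - <<'E'
from h import *
m=camera_model("wrist");a=camera("wrist");cv2.imwrite("pics/w2.png",a)
o=get_obs();print(o["ee_pos"],o["eef_rot"],o["qpos"],o["time_s"],o["grip_width"])
g=cv2.cvtColor(a,cv2.COLOR_BGR2HSV)
p=proj(m,[.6435,.0045,.154]);print("pred",p,"tcp",proj(m,o["ee_pos"]))
k=((g[...,2]>170)&(g[...,1]<30)).astype(np.uint8)
n,l,s,c=cv2.connectedComponentsWithStats(k)
for i in range(1,n):
  if s[i,4]>150:print(s[i],c[i],onz(m,c[i],.154))
E
```

```text
[0.64127516 0.00490349 0.24195807] [-3.14146700e+00 -7.58925873e-04  2.68680017e+00] [-4.95411201e-02  4.78708659e-01  1.13940966e+00  1.83926470e-04
  1.52422133e+00 -1.16555365e+00] 2.1 0.0004740546577721419
pred [258.2014697  194.41106928] tcp [257.52994747 222.9683056 ]
[314   0  33  26 678] [329.52507375  10.68436578] [0.53639743 0.11833179 0.154     ]
[    0    52   154   173 13301] [ 78.45207127 139.79415082] [ 0.53429951 -0.11100528  0.154     ]
[162 136  21  21 259] [172.04247104 145.68725869] [ 0.57284946 -0.04278287  0.154     ]
[379 146  30  30 676] [393.28402367 160.15976331] [0.66733345 0.12194719 0.154     ]
[ 86 272  51  21 787] [110.04193139 283.92503177] [ 0.65990101 -0.15797103  0.154     ]
```

View pics/w2.png

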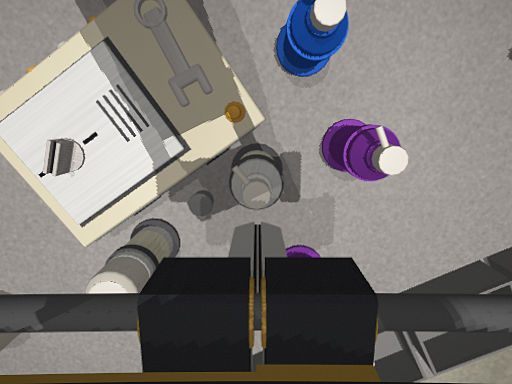

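The cap, grey in the arm's shade, is at about (258,191), against a prediction of (258,194). That puts it directly below the closed tips, and the wing is at (65,155).

>>> send_rows:
  targets:
    - {"x": 0.01,"y": 0,"z": -0.2,"spin": 0,"claw": 0}
    - {"x": 0,"y": 0,"z": -0.2,"spin": 0,"claw": 0}
    - {"x": 0,"y": 0,"z": -0.03,"spin": 0,"claw": 0}
    - {"x": 0,"y": 0,"z": -0.015,"spin": 0,"claw": 0}
    - {"x": 0,"y": 0,"z": -0.015,"spin": 0,"claw": 0}
    - {"x": 0,"y": 0,"z": 0,"spin": 0,"claw": 0}
    - {"x": 0,"y": 0,"z": 0,"spin": 0,"claw": 0}

```text
time_s: 2.8
ee_pos: [0.644, 0.0045, 0.1517]
eef_rot: [3.141, 0.002, 2.687]
force: [-0.3, -0.1, -0.4]
grip_width: 0.0003
grip_force: 0.0
```

>>> send_rows:
  targets:
    - {"x": 0,"y": 0,"z": -0.01,"spin": 0,"claw": 0}
    - {"x": 0,"y": 0,"z": -0.01,"spin": 0,"claw": 0}
    - {"x": 0,"y": 0,"z": 0,"spin": 0,"claw": 0}

```text
time_s: 3.1
ee_pos: [0.6435, 0.0045, 0.1461]
eef_rot: [-3.141, -0.0, 2.687]
force: [-0.0, 0.3, 0.3]
grip_width: 0.0007
grip_force: 0.0
```

There is no force at 0.146, so the tips are not on the cap. I'll take another look.

```bash
python3 - <<'E'
from h import *
a=camera("wrist");b=camera("scene");o=get_obs();print(o["ee_pos"],o["force"])
c=cv2.resize(b[130:240,180:320],None,fx=3,fy=3,interpolation=cv2.INTER_CUBIC)
c=cv2.copyMakeBorder(c,0,384-330 if 384>c.shape[0] else 0,0,0,cv2.BORDER_CONSTANT)
w=cv2.resize(a[120:280,180:340],(384,384),interpolation=cv2.INTER_CUBIC)
cv2.imwrite("pics/x3.png",np.hstack([w,c[:384][:, :416]]))
print("tcp in scene",proj(camera_model("scene"),o["ee_pos"]))
E
```

```text
[0.64357202 0.00447053 0.1462868 ] [-0.41245399  0.02200856 -0.85737634]
tcp in scene [249.29379879 195.28786324]
```

View pics/x3.png

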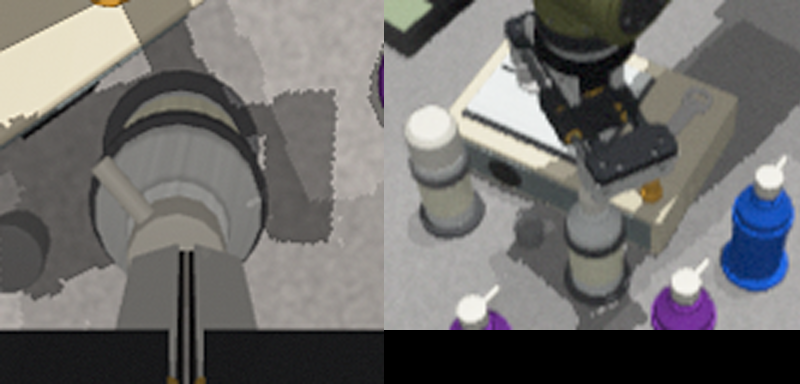

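The tips look centred over the cap, which is at crop (180,230), but the force hasn't risen. I'll go down in small steps and watch the force.

>>> send_rows:
  targets:
    - {"x": 0,"y": 0,"z": -0.01,"spin": 0,"claw": 0}
    - {"x": 0,"y": 0,"z": 0,"spin": 0,"claw": 0}

```text
time_s: 3.4
ee_pos: [0.6435, 0.0045, 0.144]
eef_rot: [-3.141, -0.0, 2.687]
force: [0.5, 0.2, -0.0]
grip_width: 0.0004
grip_force: 0.0
```

```bash
python3 - <<'E'
from h import *
w2=cv2.imread("pics/w2.png")
m=camera_model("wrist");a=camera("wrist");o=get_obs();print(o["ee_pos"],o["force"],o["tau"])
A=cv2.resize(w2[135:235,210:310],(400,400),interpolation=cv2.INTER_CUBIC)
B=cv2.resize(a[130:230,210:310],(400,400),interpolation=cv2.INTER_CUBIC)
f=lambda x:cv2.convertScaleAbs(x,alpha=1.5,beta=-60)
cv2.imwrite("pics/x4.png",np.hstack([f(A),f(B)]))
print(proj(m,[.6435,.0045,.154]),proj(m,[.6435,.0045,.149]),proj(m,o["ee_pos"]))
E
```

```text
[0.64351638 0.00449    0.1441566 ] [-1.0931566   0.35917258  0.65418416] [-2.43575400e-03 -6.63289762e+01 -3.52385294e+01  1.40628699e-02
  4.46402770e-02  2.52280637e-05]
[256.57202919 228.76158106] [256.59063525 226.09626932] [256.60499371 223.66003825]
```

View pics/x4.png

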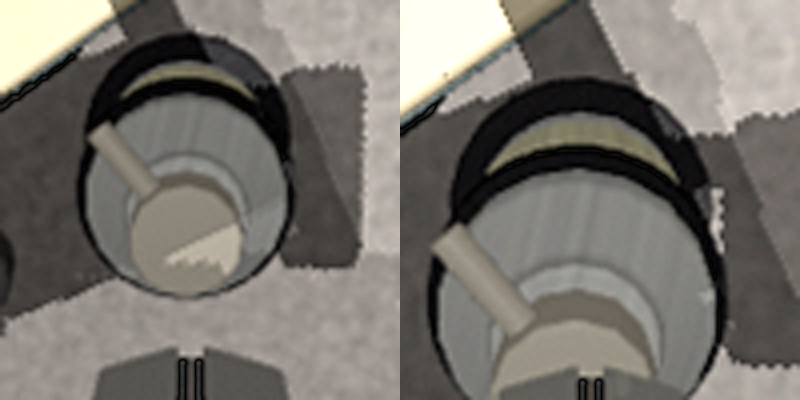

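Left: the cap top is centred at full pixel (257,195), as predicted. Right: the cap's upper edge is still where an unpressed cap at 0.154 would be, and the tips lie in front of it. So the tips look to be still above the cap. I'll keep stepping down.

>>> send_rows:
  targets:
    - {"x": 0,"y": 0,"z": -0.01,"spin": 0,"claw": 0}
    - {"x": 0,"y": 0,"z": -0.01,"spin": 0,"claw": 0}
    - {"x": 0,"y": 0,"z": 0,"spin": 0,"claw": 0}

```text
time_s: 3.75
ee_pos: [0.6435, 0.0045, 0.1399]
eef_rot: [-3.141, -0.001, 2.687]
force: [-0.5, -0.1, -0.4]
grip_width: 0.0009
grip_force: 0.0
```

>>> send_rows:
  targets:
    - {"x": 0,"y": 0,"z": -0.01,"spin": 0,"claw": 0}
    - {"x": 0,"y": 0,"z": -0.01,"spin": 0,"claw": 0}
    - {"x": 0,"y": 0,"z": 0,"spin": 0,"claw": 0}

```text
time_s: 4.05
ee_pos: [0.6435, 0.0045, 0.1359]
eef_rot: [-3.141, -0.0, 2.687]
force: [0.1, -0.2, 0.5]
grip_width: 0.0006
grip_force: 0.0
```

>>> send_rows:
  targets:
    - {"x": 0,"y": 0,"z": -0.01,"spin": 0,"claw": 0}
    - {"x": 0,"y": 0,"z": -0.01,"spin": 0,"claw": 0}
    - {"x": 0,"y": 0,"z": 0,"spin": 0,"claw": 0}

```text
time_s: 4.35
ee_pos: [0.6435, 0.0045, 0.1319]
eef_rot: [-3.141, -0.0, 2.687]
force: [-0.5, 0.3, 0.6]
grip_width: 0.0007
grip_force: 0.0
```

```bash
python3 - <<'E'
from h import *
m=camera_model("wrist");a=camera("wrist");b=camera("side");o=get_obs();print(o["ee_pos"],o["force"])
A=cv2.resize(a[130:230,210:310],(400,400),interpolation=cv2.INTER_CUBIC)
p=proj(camera_model("side"),o["ee_pos"]);print("side tcp",p)
u,v=[int(t) for t in p]
B=cv2.resize(b[v-30:v+30,u-30:u+30],(400,400),interpolation=cv2.INTER_CUBIC)
cv2.imwrite("pics/x5.png",np.hstack([A,B]))
print(proj(m,[.6435,.0045,.154]))
E
```

```text
[0.64360357 0.00447413 0.13233441] [-0.1983436   0.63303082  0.36300463]
side tcp [248.54877678 198.17818048]
[256.53804398 235.81957749]
```

View pics/x5.png

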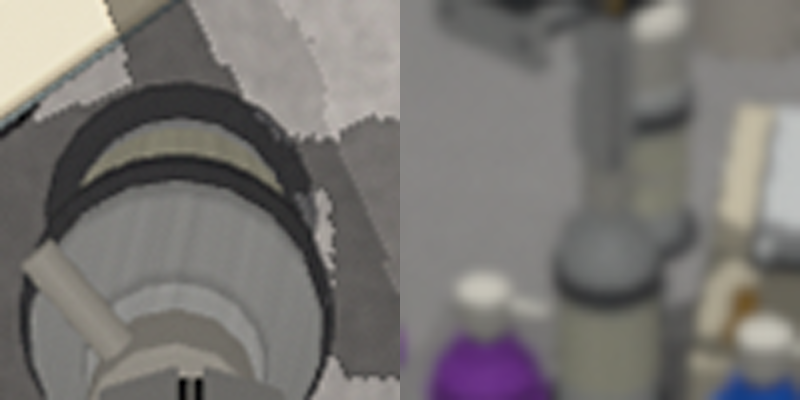

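Side view: the dark finger ends at crop (605,165), on top of the cap. The reported TCP projects to crop (600,200). So the real tips sit about 20 mm above the reported TCP and are only just reaching the cap. I'll continue in small steps.

>>> send_rows:
  targets:
    - {"x": 0,"y": 0,"z": -0.01,"spin": 0,"claw": 0}
    - {"x": 0,"y": 0,"z": 0,"spin": 0,"claw": 0}

```text
time_s: 4.65
ee_pos: [0.6438, 0.0045, 0.1304]
eef_rot: [3.141, 0.0, 2.687]
force: [0.5, -0.1, 1.6]
grip_width: 0.0006
grip_force: 0.9
```

>>> send_rows:
  targets:
    - {"x": 0,"y": 0,"z": -0.01,"spin": 0,"claw": 0}
    - {"x": 0,"y": 0,"z": 0,"spin": 0,"claw": 0}

```text
time_s: 4.85
ee_pos: [0.6438, 0.0045, 0.1284]
eef_rot: [3.141, 0.0, 2.687]
force: [0.4, -0.1, 2.8]
grip_width: 0.0003
grip_force: 1.6
```

>>> send_rows:
  targets:
    - {"x": 0,"y": 0,"z": -0.01,"spin": 0,"claw": 0}
    - {"x": 0,"y": 0,"z": 0,"spin": 0,"claw": 0}

```text
time_s: 5.05
ee_pos: [0.6438, 0.0045, 0.1264]
eef_rot: [3.141, 0.001, 2.687]
force: [1.4, 0.4, 4.5]
grip_width: 0.0003
grip_force: 2.3
```

Contact was at about 0.131 and the cap is now about 4.5 mm down, at 4.5 N. The real tips are therefore about 23 mm above the reported TCP. I'll press 1 mm more, hold, then rise.

>>> send_rows:
  targets:
    - {"x": 0,"y": 0,"z": -0.005,"spin": 0,"claw": 0}
    - {"x": 0,"y": 0,"z": 0,"spin": 0,"claw": 0}
    - {"x": 0,"y": 0,"z": 0,"spin": 0,"claw": 0}

```text
time_s: 5.35
ee_pos: [0.6438, 0.0045, 0.1261]
eef_rot: [3.141, 0.001, 2.687]
force: [-1.1, -0.5, 8.3]
grip_width: 0.0004
grip_force: 4.3
```

>>> send_rows:
  targets:
    - {"x": 0,"y": 0,"z": 0.1,"spin": 0,"claw": 0}
    - {"x": 0,"y": 0,"z": 0.2,"spin": 0,"claw": 0}
    - {"x": 0,"y": 0,"z": 0.2,"spin": 0,"claw": 0}
    - {"x": -0.12,"y": -0.18,"z": 0,"spin": 0,"claw": 60}
    - {"x": -0.12,"y": -0.18,"z": 0,"spin": 0,"claw": 60}
    - {"x": -0.12,"y": -0.18,"z": 0,"spin": 0,"claw": 60}
    - {"x": -0.12,"y": -0.18,"z": 0,"spin": 0,"claw": 60}
    - {"x": -0.1,"y": -0.13,"z": 0,"spin": 0,"claw": 60}
    - {"x": 0,"y": 0,"z": 0,"spin": 0,"claw": 60}
    - {"x": 0,"y": 0,"z": 0,"spin": 0,"claw": 60}

```text
time_s: 6.35
ee_pos: [0.5274, -0.1657, 0.2252]
eef_rot: [3.141, -0.0, 2.686]
force: [0.3, 1.5, -0.8]
grip_width: 0.0532
grip_force: 0.0
```

```bash
python3 - <<'E'
from h import *
m=camera_model("wrist");a=camera("wrist");o=get_obs();print(o["ee_pos"],o["eef_rot"],o["qpos"],o["force"])
import json;json.dump({k:(v.tolist() if hasattr(v,"tolist") else v) for k,v in m.items()},open("m6.json","w"))
cv2.imwrite("pics/w6.png",cv2.resize(a,(768,576),interpolation=cv2.INTER_CUBIC))
print("pred axis top",proj(m,[.531,-.163,.111]))
E
```

```text
[ 0.52781621 -0.16509733  0.2251319 ] [ 3.14146044e+00 -3.95191971e-04  2.68677605e+00] [-3.69468766e-01  2.77737509e-01  1.44985414e+00  1.67467310e-04
  1.41438349e+00 -1.48547458e+00] [-0.15155243  0.47397995  0.30418713]
pred axis top [260.96727484 188.39108368]
```

View pics/w6.png

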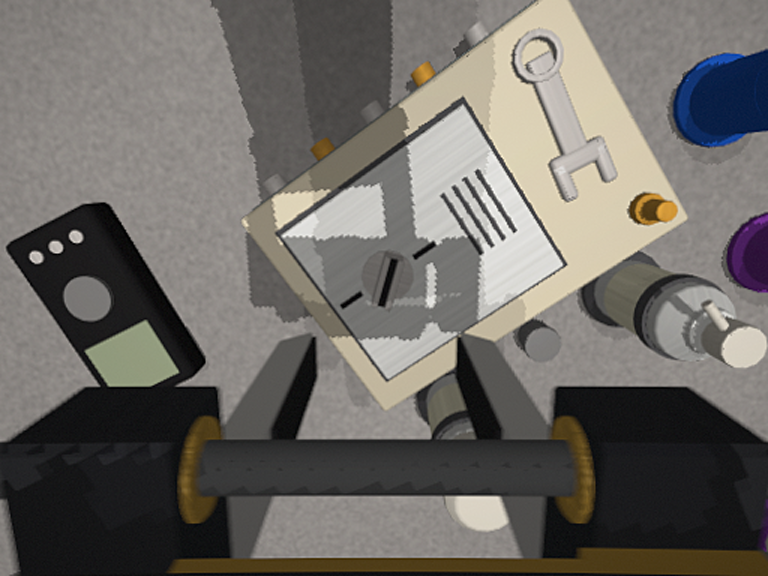

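The nozzle was pressed at 8 N and released. This view shows the wing's slot from (396,258) to (380,308), with index lines at (352,300) and (424,250).

```bash
python3 - <<'E'
from h import *
import json;m=json.load(open("m6.json"))
a=cv2.imread("pics/w6.png")
f=lambda u,v,z:onz(m,((u+.5)/1.5-.5,(v+.5)/1.5-.5),z)[:2]
ang=lambda d:np.degrees(np.arctan2(d[1],d[0]))
s,t=f(396,258,.111),f(380,308,.111);print("slot",s,t,(s+t)/2,np.linalg.norm(s-t),ang(t-s))
p,q=f(352,300,.081),f(424,250,.081);print("lines",p,q,(p+q)/2,np.linalg.norm(p-q),ang(q-p))
P=np.array([f(*c,.081) for c in[(463,100),(565,264),(387,378),(279,235)]]);print(P.mean(0))
for i in range(4):
  d=P[(i+1)%4]-P[i];print(np.linalg.norm(d),ang(d))
# slot refined: dark pixels
g=cv2.cvtColor(a,cv2.COLOR_BGR2GRAY)[245:320,365:412];ys,xs=np.where(g<30)
v=cv2.fitLine(np.c_[xs+365,ys+245].astype(np.float32),cv2.DIST_HUBER,0,.01,.01).ravel();print(len(xs),v)
print("fit",ang(f(v[2]-15*v[0],v[3]-15*v[1],.111)-f(v[2]+15*v[0],v[3]+15*v[1],.111)),f(v[2],v[3],.111))
E
```

```text
slot [ 0.51771771 -0.15351127] [ 0.54268571 -0.17712799] [ 0.53020171 -0.16531963] 0.03436786795898206 -43.40685824314508
lines [ 0.53580808 -0.19622679] [ 0.52592657 -0.13535768] [ 0.53086733 -0.16579223] 0.06166597607654703 99.22097465849885
[ 0.52486709 -0.13597713]
0.13031268474090532 8.799923390686335
0.14966977780729596 -81.55849422584569
0.12851374179262245 -170.89251432088017
0.15035919000546177 99.12936293654798
273 [ 2.7493706e-01 -9.6146220e-01  3.8736600e+02  2.8220529e+02]
fit -41.67450891200332 [ 0.52940567 -0.16531517]
```

The axis is at (0.530, -0.1655). The slot lies at -42.5° and the panel yaw is 8.9°, so the fastener starts near 0.90 rad. I'll turn the tool to yaw 137.5°, descend so the real tips are at 0.093, grip, and turn to yaw 98.9°.

>>> send_rows:
  targets:
    - {"x": 0.011,"y": 0,"z": -0.15,"spin": -0.061,"claw": 60}
    - {"x": 0,"y": 0,"z": -0.15,"spin": -0.061,"claw": 60}
    - {"x": 0,"y": 0,"z": -0.15,"spin": -0.06,"claw": 60}
    - {"x": 0,"y": 0,"z": -0.1,"spin": 0,"claw": 60}
    - {"x": 0,"y": 0,"z": 0,"spin": 0,"claw": 60}
    - {"x": 0,"y": 0,"z": -0.1,"spin": 0,"claw": 60}
    - {"x": 0,"y": 0,"z": -0.075,"spin": 0,"claw": 60}
    - {"x": 0,"y": 0,"z": -0.05,"spin": 0,"claw": 60}
    - {"x": 0,"y": 0,"z": 0,"spin": 0,"claw": 60}
    - {"x": 0,"y": 0,"z": 0,"spin": 0,"claw": 60}

```text
time_s: 7.4
ee_pos: [0.5304, -0.1654, 0.0713]
eef_rot: [3.141, 0.001, 2.401]
force: [0.3, -0.9, 0.1]
grip_width: 0.0599
grip_force: 0.0
```

>>> send_rows:
  targets:
    - {"x": 0,"y": 0,"z": 0,"spin": 0,"claw": 0}
    - {"x": 0,"y": 0,"z": 0,"spin": 0,"claw": 0}
    - {"x": 0,"y": 0,"z": 0,"spin": 0,"claw": 0}
    - {"x": 0,"y": 0,"z": 0,"spin": 0,"claw": 0}
    - {"x": 0,"y": 0,"z": 0,"spin": 0,"claw": 0}
    - {"x": 0,"y": 0,"z": 0,"spin": 0,"claw": 0}
    - {"x": 0,"y": 0,"z": 0,"spin": 0,"claw": 0}
  force: 20

```text
time_s: 8.1
ee_pos: [0.5294, -0.1659, 0.0704]
eef_rot: [-3.141, -0.0, 2.401]
force: [-4.5, -2.5, 1.3]
grip_width: 0.0128
grip_force: 20.0
```

The opening is 12.8 mm, so the 13 mm bar is gripped flat. Turning clockwise by 38.6°.

>>> send_rows:
  targets:
    - {"x": 0,"y": 0,"z": 0,"spin": -0.054,"claw": 0}
    - {"x": 0,"y": 0,"z": 0,"spin": -0.054,"claw": 0}
    - {"x": 0,"y": 0,"z": 0,"spin": -0.054,"claw": 0}
    - {"x": 0,"y": 0,"z": 0,"spin": -0.054,"claw": 0}
    - {"x": 0,"y": 0,"z": 0,"spin": -0.054,"claw": 0}
    - {"x": 0,"y": 0,"z": 0,"spin": -0.054,"claw": 0}
    - {"x": 0,"y": 0,"z": 0,"spin": -0.054,"claw": 0}
    - {"x": 0,"y": 0,"z": 0,"spin": -0.052,"claw": 0}
    - {"x": 0,"y": 0,"z": 0,"spin": 0,"claw": 0}
    - {"x": 0,"y": 0,"z": 0,"spin": 0,"claw": 0}
    - {"x": 0,"y": 0,"z": 0,"spin": 0,"claw": 0}
    - {"x": 0,"y": 0,"z": 0,"spin": 0,"claw": 0}

```text
time_s: 9.3
ee_pos: [0.5297, -0.1657, 0.0704]
eef_rot: [-3.141, 0.0, 1.727]
force: [-3.4, -3.8, 2.2]
grip_width: 0.0129
grip_force: 20.0
```

```bash
python3 - <<'E'
from h import *
m=camera_model("wrist");a=camera("wrist");b=camera("scene");o=get_obs();print(o["ee_pos"],o["eef_rot"],o["force"],o["moment"],o["grip_width"])
A=cv2.resize(a[110:250,180:340],(457,400),interpolation=cv2.INTER_CUBIC)
B=cv2.resize(b[135:185,200:242],(336,400),interpolation=cv2.INTER_CUBIC)
cv2.imwrite("pics/x7.png",np.hstack([A,B]))
E
```

```text
[ 0.52966587 -0.16576136  0.07037725] [-3.14129598e+00  2.86107940e-04  1.72644158e+00] [-3.46804666 -3.64088078  2.09350343] [-0.82233845  0.74947077 -0.0017958 ] 0.012760995754175332
```

View pics/x7.png

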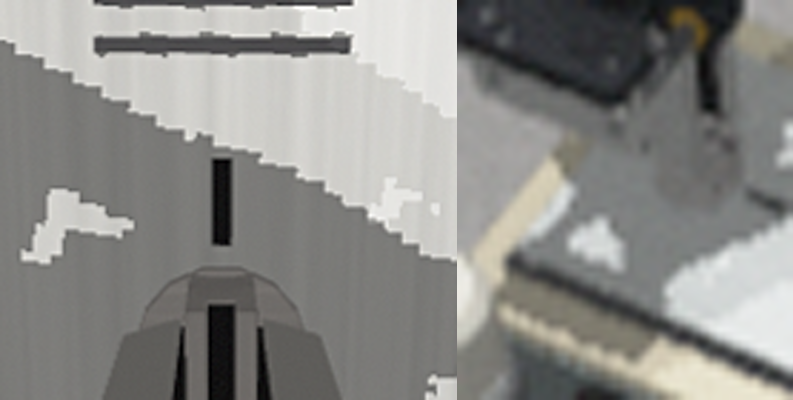

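The slot at (222,350) is collinear with the index line at (222,200), and the decorative lines are perpendicular to it. The slot is aligned and the panel still stands off. Now I'll press home with a firmer grip.

>>> send_rows:
  targets:
    - {"x": 0,"y": 0,"z": 0,"spin": 0,"claw": 0}
    - {"x": 0,"y": 0,"z": 0,"spin": 0,"claw": 0}
    - {"x": 0,"y": 0,"z": -0.01,"spin": 0,"claw": 0}
    - {"x": 0,"y": 0,"z": -0.01,"spin": 0,"claw": 0}
    - {"x": 0,"y": 0,"z": -0.01,"spin": 0,"claw": 0}
    - {"x": 0,"y": 0,"z": 0,"spin": 0,"claw": 0}
    - {"x": 0,"y": 0,"z": 0,"spin": 0,"claw": 0}
  force: 45

```text
time_s: 10.1
ee_pos: [0.5297, -0.1658, 0.0649]
eef_rot: [-3.141, 0.0, 1.727]
force: [-5.9, -2.7, 7.6]
grip_width: 0.0128
grip_force: 45.0
```

>>> send_rows:
  targets:
    - {"x": 0,"y": 0,"z": -0.005,"spin": 0,"claw": 0}
    - {"x": 0,"y": 0,"z": 0,"spin": 0,"claw": 0}
    - {"x": 0,"y": 0,"z": 0,"spin": 0,"claw": 0}

```text
time_s: 10.4
ee_pos: [0.5298, -0.1658, 0.0643]
eef_rot: [3.141, 0.001, 1.727]
force: [-7.7, -2.4, 12.6]
grip_width: 0.0127
grip_force: 45.0
```

The tool moved down 6 mm. The push is 12.6 N, above the 9 N needed, and rises steeply, so the panel is home. Handing in.

```bash
python3 -c "
from station import *
print(get_obs()['force']);print(hand_in())"
```

```text
[-7.73330032 -2.35559346 12.63062032]
the job is handed in; nothing more can be done
None
```

I pressed the nozzle cap down and let it spring back, turned the fastener until its slot lined up with the index lines, and pressed the panel home. The job was handed in with the panel still held at about 12.6 N; no verdict came back.

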